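Reset a ratchet-propped sample board to a lower notch

ROBOT

A 7-joint arm with a two-finger parallel gripper is mounted at the origin on the work surface. World frame = base frame: x ahead of the robot, y to its left, z up, the work surface at z = 0. Lengths are in m, angles in rad, forces in N, time in s.
With the tool pointing down it reaches from about 0.35 to 0.9 m from the base axis. Payload 8.1 kg.
Tool frame: the origin (TCP) lies at the very end of the fingers, on their centre line; the grasp point (between the pads) lies 19 mm behind it (env.hold_point_z is the distance from the TCP to the grasp point, in m); z points along the fingers, y is the line along which they close (so a half turn about z gives the same grasp; the last joint's range is limited). The gripper opens to 85 mm and grips with 20 to 120 N. Pads are 22 mm wide; open, the fingers measure 114 mm over their backs; the gripper's body (76 mm by 85 mm) begins 54 mm behind the grasp point. The pads swing forward as they close: fully open they stand 13 mm farther back than shut.
Start: joints at [-1.223, 0.434, 0.025, 1.573, -0.012, 1.134, -0.075], TCP at [0.272, 0.563, 0.231] pointing down, gripper open.
Joint ranges: [-2.62, 2.62], [-0.44, 2.09], [-1.27, 1.32], [0.08, 2.57], [-1.32, 4.46], [0.12, 2], [-2.74, 2.74]. Speed limits (rad/s): [2.22, 2.22, 3.01, 3.01, 3.14, 3.14, 3.14].

INTERFACE

Orientations are given as a rotation vector (axis times angle).
In Python, from station import sense, eyes, order, env gives the robot as it stands.
- The arm moves only by the tool jog_arm, never from a script. Its argument "increments" is a list of rows, each an object of numbers: "tx", "ty", "tz": the shift along the tool's x, y, z in units of 40 mm (1.0 is 40 mm); "ax", "ay", "az": the turn, a rotation vector about the tool's x, y, z in units of 8 degrees (1.0 is 8 degrees); "jaw": the closure, from -1 (fully open) to 1 (shut), so that 0 is half open. A call has 1 to 12 rows; each row is the pose to reach, as a shift and turn from the pose commanded when the call began, along the tool's axes at that moment; what a row does not reach only later rows make up. A row lasts 1/8 s, in which the tool goes at most 62.5 mm and 10.7 degrees, less where a joint would pass 70% of its speed; a pose out of reach is approached as far as the arm can. A call with a gripper value outside its range is refused whole. The fingers move at their own pace and stop on an object; "grip_force" is the grip in N (left out, the last holds). Time passes only in rows, so rows that repeat a pose let the fingers close. It gives the time, the measured TCP pose, the force, the opening and the grip force at its end, in the units of the state.
- sense(): the state, without advancing time (a new reading comes with each control period).
- eyes.capture(name): name is "side" or "top"; returns a dict with "pixels" (400x640x3 uint8, blue, green, red), "vfov" (degrees; the focal length in pixels is half the picture's height over the tangent of half this angle, whatever the lens; pixels are square), "cx", "cy" (the principal point, pixels), "rvec" (rotation vector, rad) and "tvec" (3), from world to camera coordinates, as OpenCV has them. Camera axes: x right, y down, z forward; pixel columns grow to the right and rows downward; lengths in m; the calibration is good to about 2 mm. A picture is of the moment at which its call begins. There is no depth.
- order.sign_off(): hands the job in; it is judged then, once.
Trained networks look in a picture, given as the dict that the camera call returned (one of the last four; its "shot" number tells which), for a name from the list of things; names that differ only in an ending like _2 or _b are one class to them, and where a whole thing is asked for, a point or a joint stands for the part that bears it (a point fixed in the world has none). Each returns a list of dicts, best first, with "conf" (0 to 1); they miss things now and then, are a little off and sometimes report something else, mostly with a low value. They report only what shows in the picture. A call takes as long as a camera call.
- eyes.silhouettes(picture, thing): "mask" (400x640 bool, what is visible of it) and "rect" ([left, top, width, height] in pixels, round what is visible of it).
The state is a dict: "time": time; "joints": joint angles; "joint_velocities": joint speeds; "joint_torque": joint torques, N m; "tool_pos": TCP position; "orientation": TCP orientation; "force": force on the tool from outside, world axes, zero at the start; "wrist_torque": the same for the moment, N m; "finger_gap": finger opening in m; "gripper_force": force on a finger pad.
Only numpy, scipy, OpenCV 4.12 (cv2) and the standard library are available. Lean on these libraries where they do the work, as an engineer would, in place of code of your own. Each camera call takes 0.05 s, during which the arm holds its last target. There are 200 camera calls.

TASK

The sample board of brass fittings on the parts counter is propped too steep: it should rest in its second notch up from flat. Its ratchet only lets the board go up, so take it by the bar handle, lift it past the top notch until you feel the buffered end stop (this throws the pawl out; do not force the board against the stop), lower it gently all the way down flat onto its posts, which lets the pawl drop back in, then raise it to the second notch, let it settle on the pawl and let go. Leave the box of fittings, the spray can and the coupling beside it where they are.

Things in the scene. Friction and masses are not known exactly. Their poses are not given: they have to be found in the camera images.
- handle (a point): Middle of the board's bar handle: round steel bar 12 mm thick, 140 mm long, held by 10 mm struts at 66 mm either side of the middle; 39 mm free between bar and board edge. Fixed to the board, 280 mm from the hinge line, in the board's plane; 85 mm up when flat, 300 to 340 mm at the stop. Axes: x up the board's slope away from the hinge, y along the bar, z out of the board's top face.
- hinge (a point): Middle of the board's hinge line on the fixed stand, 85 mm above the counter. x points level from the hinge towards the board's free edge (away from the robot), y along the hinge line, z up. Lifting the bar swings it up and towards the robot about this line; a grasp that keeps its direction lets the bar turn between the fingers.
- stand: Fixed stand: dark steel base 300 x 330 x 10 mm, two upright cheeks 105 mm high at y = +-150 mm, two rubber posts that carry the flat board. Origin under the middle of the base; hinge line at x = -85 mm, z = 85 mm. Axes as for the hinge. Board: aluminium panel 235 x 280 x 8 mm from the hinge on, brass samples up to 23 mm high on it, the handle on its free edge.
- board (a joint): Tilt of the board, rad: 0 flat on the posts, grows as the bar goes up. Five notches hold it at 0.140, 0.279, 0.419, 0.559, 0.698 (second: 0.279), within 0.005. Starts in one of the upper three. Pawl in, it goes up freely, clicks about 0.02 above each notch, and coming down stops at the next notch below. Board 0.7 to 1.0 kg: 2 to 5 N at the bar to lift, hinge damped (9 N at the bar per rad/s).
- ratchet (a point): Pivot of the pawl, on an ear of the +y cheek, outside it. Toothed wheel 130 mm across on the board's axle below it; the pawl has a round weight on a stalk: leaning to the robot = in, leaning away = out. A ring on the wheel throws it out at a tilt set somewhere from 0.87 to 1.09 (unmeasured). Pawl out, the board comes down freely and falls if let go; the pawl drops in again below tilt 0.05.
- stop_pin: Rubber-buffered end stop: pin 8 mm thick, 32 mm long, on the +y cheek, 72 mm from the hinge line on the free-edge side; origin at its root, y along the pin. An ear of the ring meets it 0.035 rad after the pawl is thrown: felt at the bar as 3 N more per mm. 4 to 9 N beyond the lifting force is enough; it must not bear over 60 N, about 15 N at the bar beyond the lifting force.
- fittings_box: Clear compartment box with brass nuts, 160 x 110 x 45 mm, loose on the counter beside the stand on its -y side; origin under its middle. Leave it.
- leak_spray: White spray can with black cap, 54 mm across, 150 mm tall, loose, beside the stand on its +y side; origin under its middle. Leave it.
- coupling: Brass hex coupling standing on end, 36 mm across, 46 mm tall, loose, beside the stand on its +y side; origin under its middle. Leave it.

How it is judged:
By the outcome, as a careful person would: the job done as asked, in the order asked, and still so for the second after the job is handed in, with the robot touching nothing.
It also fails if it takes over 72 s, if anything falls off the work surface, if the arm or the gripper's body presses on something with over 40 N, if the wrist force passes 120 N, or if a joint passes its speed limit or range.

## Working session

There is one attempt and no reset: what is moved stays moved. The work goes in short steps, Python scripts to look and compute and a tool call to move; the robot and the scene stay as the last step left them, time stands still between calls to the robot, and variables do not carry over. Pictures are saved under pics/ and viewed, at most 10 in all, crops included, and the job is handed in when it is done.

Besides the shell and the picture viewer there is one more tool, called after ">>>" as name(argument=value, ...) on one line, values as JSON. jog_arm: Moves the arm, as the interface text tells. Its arguments: {"type":"object","properties":{"increments":{"type":"array"},"grip_force":{"type":"number"}},"required":["increments"]}

```bash
mkdir -p pics; ls; cat > h.py <<'E'
import numpy as np, cv2
from station import sense, eyes, order, env
def cam(p):
    f=200/np.tan(np.radians(p["vfov"])/2); K=np.array([[f,0,p["cx"]],[0,f,p["cy"]],[0,0,1]])
    return K,np.array(p["rvec"],float),np.array(p["tvec"],float)
def proj(p,X):
    K,r,t=cam(p); return cv2.projectPoints(np.array(X,float).reshape(-1,1,3),r,t,K,None)[0][:,0]
def ray(p,uv):
    K,r,t=cam(p); R=cv2.Rodrigues(r)[0]; d=R.T@np.linalg.inv(K)@np.array([*uv,1.]); return -R.T@t,d
def onz(p,uv,z):
    c,d=ray(p,uv); return c+d*(z-c[2])/d[2]
E
python3 - <<'E'
from h import *
for n in("side","top"):
    p=eyes.capture(n); cv2.imwrite(f"pics/{n}0.png",p["pixels"])
    K,r,t=cam(p); print(n,K[0,0],-cv2.Rodrigues(r)[0].T@t, cv2.Rodrigues(r)[0][2])
    for th in("handle","stand","board","ratchet","stop_pin","fittings_box","leak_spray","coupling"):
        s=eyes.silhouettes(p,th)
        print(th,[(round(q["conf"],2),q["rect"]) for q in s[:2]])
print(sense())
E
```

```text
pics
side 370.9458435566964 [ 0.74402811 -0.45700712  0.92319168] [-0.23924966  0.49306247 -0.83645024]
handle [(0.67, [249.7, 108.7, 121.6, 103.6])]
stand [(0.38, [229.7, 248.7, 66.7, 75.8])]
board [(0.57, [250.1, 110.5, 122.7, 102.8])]
ratchet [(0.81, [233.6, 96.2, 135.9, 165.2])]
stop_pin []
fittings_box [(0.83, [227.4, 248.1, 67.7, 75.7]), (0.3, [233.6, 99.1, 136.8, 164.5])]
leak_spray [(0.64, [304.3, 82.6, 17.0, 45.2])]
coupling []
top 486.19794673334053 [0.32099951 0.04688457 1.2866678 ] [ 1.46725438e-01 -9.03158327e-05 -9.89177253e-01]
handle [(0.83, [241.4, 138.2, 137.6, 144.4])]
stand [(0.68, [239.0, 137.3, 143.9, 143.5])]
board [(0.91, [239.6, 134.1, 135.9, 150.1])]
ratchet [(0.56, [238.4, 134.0, 146.9, 149.9])]
stop_pin []
fittings_box [(0.73, [388.0, 175.5, 72.2, 52.7])]
leak_spray [(0.78, [181.0, 250.6, 38.4, 24.3])]
coupling [(0.53, [211.3, 169.9, 10.4, 14.5])]
{'time': 0.9, 'joints': array([-1.2226462 ,  0.43445474,  0.0250127 ,  1.57320135, -0.01158862,
        1.13402355, -0.07510229]), 'joint_velocities': array([-6.14440253e-04, -9.18740450e-04, -1.34675728e-03,  2.91665757e-04,
        1.32954052e-03, -1.98254248e-05, -3.21065450e-04]), 'joint_torque': array([ 3.84483628e-04, -6.70254850e+01,  1.02412105e+00, -3.16561139e+01,
        1.54556567e-02,  2.21533090e-03,  1.49464756e-05]), 'tool_pos': array([0.27231281, 0.56256428, 0.23135061]), 'orientation': array([7.02193835e-01, 3.06207599e+00, 8.43678799e-05]), 'force': array([-0.12317611, -0.57616702,  0.53934521]), 'wrist_torque': array([-0.08489557,  0.00999195, -0.00619455]), 'gripper_force': 0.0, 'finger_gap': 0.08533547801131115}
```

View pictures.

```bash
python3 - <<'E'
import cv2
a=cv2.imread("pics/side0.png")[60:340,200:420]; b=cv2.imread("pics/top0.png")[110:300,160:480]
cv2.imwrite("pics/sidec.png",cv2.resize(a,None,fx=2.1,fy=2.1,interpolation=2)); cv2.imwrite("pics/topc.png",cv2.resize(b,None,fx=2.5,fy=2.5,interpolation=2))
E
```

```text
(no output)
```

View pics/sidec.png

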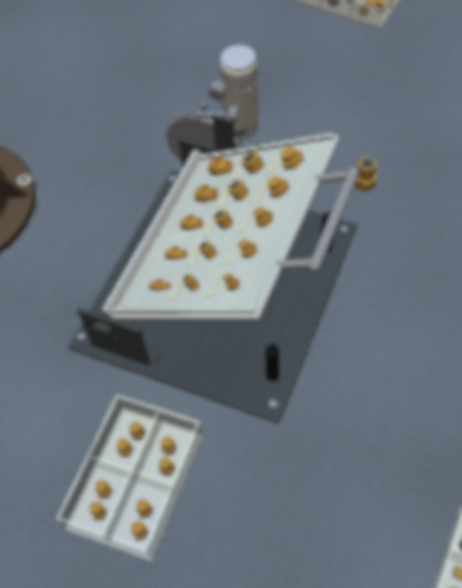

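View pics/topc.png

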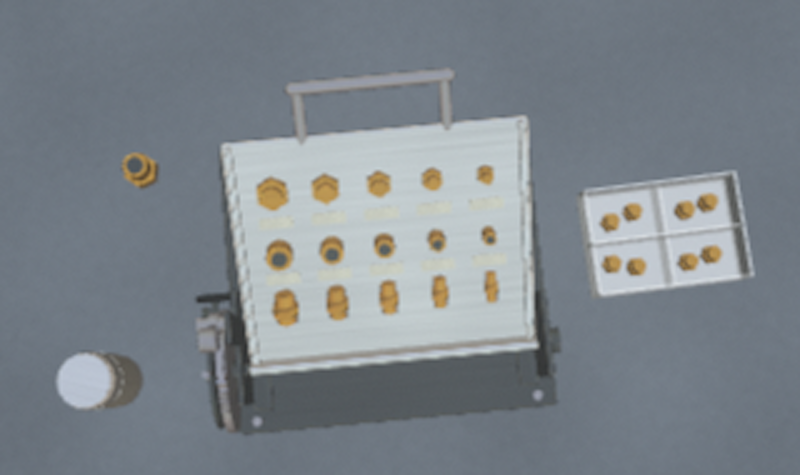

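```bash
cat > fit.py <<'E'
from h import *
from scipy.optimize import least_squares
def model(q):
    x,y,w,t=q; c,s=np.cos(w),np.sin(w); R=np.array([[c,-s,0],[s,c,0],[0,0,1]])
    h=lambda yy,L=.28:[-.085+L*np.cos(t),yy,.085+L*np.sin(t)]
    P=np.array([[.15,-.165,.01],[.15,.165,.01],[-.15,-.165,.01],[-.15,.165,.01],h(.07),h(-.07)])
    return P@R.T+[x,y,0]
E
python3 - <<'E'
from fit import *
S=eyes.capture("side");T=eyes.capture("top")
s=np.array([(332.4,260),(369,167.1),(233.3,225.2),(368.6,141),(351,186.2)]);t=np.array([(382,271.2),(256,282.8),(276,145.2),(340.8,139.6)])
def res(q):
    P=model(q); return np.r_[(proj(S,P[[0,1,2,4,5]])-s).ravel(),(proj(T,P[[2,3,4,5]])-t).ravel()]
r=least_squares(res,[.5,0,0,.5],loss="soft_l1");print(r.x,np.round(res(r.x),1))
q=r.x
for th in (0,.279,.419,.559,.698,.95,1.1):
    q[3]=th; P=model(q); print(th,((P[4]+P[5])/2).round(4), "rms",np.sqrt((res(q)**2).mean()).round(2))
E
```

```text
[0.43208446 0.03964863 0.07041519 0.54754292] [ 0.1  1.1  0.8 -1.1 -2.1  0.1 -0.7  0.4 -1.7  0.   0.3 -0.4 -0.7  0.1
 -0.  -0.4 -2.3 -0.6]
0 [0.6266 0.0534 0.085 ] rms 13.23
0.279 [0.6158 0.0526 0.1621] rms 7.76
0.419 [0.6024 0.0517 0.1989] rms 4.13
0.559 [0.5841 0.0504 0.2335] rms 1.08
0.698 [0.5613 0.0488 0.265 ] rms 5.8
0.95 [0.5098 0.0451 0.3128] rms 17.45
1.1 [0.474  0.0426 0.3345] rms 25.58
```

>>> jog_arm(increments=[{"tz":-1.2,"jaw":0.2},{"tz":-2.2,"jaw":0.2},{"tx":-1.5,"ty":-1.0,"tz":-2.2,"az":0.9,"jaw":0.2},{"tx":-12.6,"ty":-8.1,"tz":-2.2,"az":7.52,"jaw":0.2},{"tx":-12.6,"ty":-8.1,"tz":-2.2,"az":7.52,"jaw":0.2},{"tx":-12.6,"ty":-8.1,"tz":-2.2,"az":7.52,"jaw":0.2},{"tx":-12.6,"ty":-8.1,"tz":-2.2,"az":7.52,"jaw":0.2},{"tx":-12.6,"ty":-8.1,"tz":-2.2,"az":7.52,"jaw":0.2},{"tx":-12.6,"ty":-8.1,"tz":-2.2,"az":7.52,"jaw":0.2},{"tx":-12.6,"ty":-8.1,"tz":-2.2,"az":7.52,"jaw":0.2},{"tx":-12.6,"ty":-8.1,"tz":-2.2,"az":7.52,"jaw":0.2},{"tx":-12.6,"ty":-8.1,"tz":-2.2,"az":7.52,"jaw":0.2}], grip_force=40)

```text
schema error: expected keys tx, ty, tz, ax, ay, az, jaw
```

All keys are needed in each row.

>>> jog_arm(increments=[{"tx":0,"ty":0,"tz":-1.2,"ax":0,"ay":0,"az":0,"jaw":0.2},{"tx":0,"ty":0,"tz":-2.2,"ax":0,"ay":0,"az":0,"jaw":0.2},{"tx":-1.5,"ty":-1.0,"tz":-2.2,"ax":0,"ay":0,"az":0.9,"jaw":0.2},{"tx":-12.6,"ty":-8.1,"tz":-2.2,"ax":0,"ay":0,"az":7.52,"jaw":0.2},{"tx":-12.6,"ty":-8.1,"tz":-2.2,"ax":0,"ay":0,"az":7.52,"jaw":0.2},{"tx":-12.6,"ty":-8.1,"tz":-2.2,"ax":0,"ay":0,"az":7.52,"jaw":0.2},{"tx":-12.6,"ty":-8.1,"tz":-2.2,"ax":0,"ay":0,"az":7.52,"jaw":0.2},{"tx":-12.6,"ty":-8.1,"tz":-2.2,"ax":0,"ay":0,"az":7.52,"jaw":0.2},{"tx":-12.6,"ty":-8.1,"tz":-2.2,"ax":0,"ay":0,"az":7.52,"jaw":0.2},{"tx":-12.6,"ty":-8.1,"tz":-2.2,"ax":0,"ay":0,"az":7.52,"jaw":0.2},{"tx":-12.6,"ty":-8.1,"tz":-2.2,"ax":0,"ay":0,"az":7.52,"jaw":0.2},{"tx":-12.6,"ty":-8.1,"tz":-2.2,"ax":0,"ay":0,"az":7.52,"jaw":0.2}], grip_force=40)

```text
time: 2.5
tool_pos: [0.5859, 0.0477, 0.3196]
orientation: [2.145, 2.293, -0.0]
force: [-0.6, 0.5, 0.9]
finger_gap: 0.0342
gripper_force: 0.0
```

```bash
python3 - <<'E'
from h import *
S=eyes.capture("side"); im=cv2.resize(S["pixels"][70:250,270:470],None,fx=3,fy=3,interpolation=2)
for X in ([.5841,.0504,.2335],[.5859,.0477,.3196]):
    u=(proj(S,X)[0]-[270,70])*3; cv2.circle(im,tuple(int(v) for v in u),4,(0,0,255),1); print(u)
cv2.imwrite("pics/s1.png",im)
E
```

```text
[265.17049638 275.91738611]
[273.61760458 205.70282657]
```

View pics/s1.png

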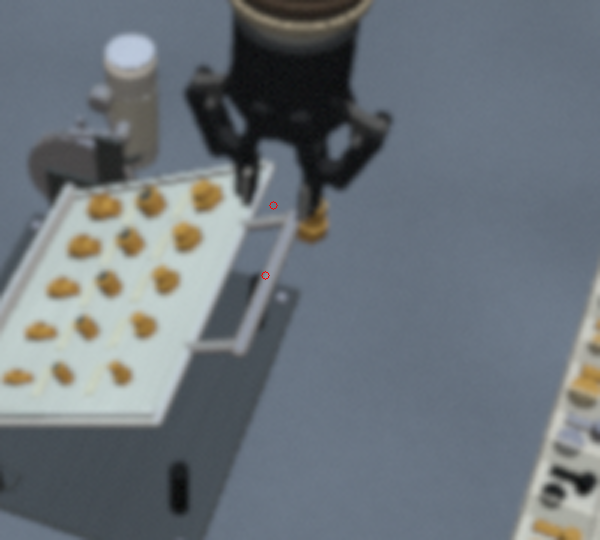

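>>> jog_arm(increments=[{"tx":0,"ty":0.03,"tz":0.8,"ax":0,"ay":0,"az":0,"jaw":0.2},{"tx":0,"ty":0.03,"tz":1.6,"ax":0,"ay":0,"az":0,"jaw":0.2},{"tx":0,"ty":0.03,"tz":2.2,"ax":0,"ay":0,"az":0,"jaw":0.2},{"tx":0,"ty":0.03,"tz":2.6,"ax":0,"ay":0,"az":0,"jaw":0.2},{"tx":0,"ty":0.03,"tz":2.6,"ax":0,"ay":0,"az":0,"jaw":0.2}])

```text
time: 3.18
tool_pos: [0.5854, 0.0516, 0.2146]
orientation: [-2.141, -2.297, 0.002]
force: [0.1, 0.9, 0.2]
finger_gap: 0.0342
gripper_force: 0.0
```

>>> jog_arm(increments=[{"tx":0,"ty":0,"tz":0,"ax":0,"ay":0,"az":0,"jaw":1},{"tx":0,"ty":0,"tz":0,"ax":0,"ay":0,"az":0,"jaw":1},{"tx":0,"ty":0,"tz":0,"ax":0,"ay":0,"az":0,"jaw":1},{"tx":0,"ty":0,"tz":0,"ax":0,"ay":0,"az":0,"jaw":1},{"tx":0,"ty":0,"tz":0,"ax":0,"ay":0,"az":0,"jaw":1}], grip_force=40)

```text
time: 3.8
tool_pos: [0.5856, 0.0514, 0.2153]
orientation: [-2.142, -2.297, 0.001]
force: [-5.1, -0.2, -0.5]
finger_gap: 0.0103
gripper_force: 39.1
```

>>> jog_arm(increments=[{"tx":0,"ty":-0.158,"tz":-0.24,"ax":0,"ay":0,"az":0,"jaw":1},{"tx":0,"ty":-0.32,"tz":-0.468,"ax":0,"ay":0,"az":0,"jaw":1},{"tx":0,"ty":-0.493,"tz":-0.69,"ax":0,"ay":0,"az":0,"jaw":1},{"tx":0,"ty":-0.672,"tz":-0.903,"ax":0,"ay":0,"az":0,"jaw":1},{"tx":0,"ty":-0.86,"tz":-1.11,"ax":0,"ay":0,"az":0,"jaw":1},{"tx":0,"ty":-1.058,"tz":-1.31,"ax":0,"ay":0,"az":0,"jaw":1},{"tx":0,"ty":-1.262,"tz":-1.5,"ax":0,"ay":0,"az":0,"jaw":1},{"tx":0,"ty":-1.42,"tz":-1.638,"ax":0,"ay":0,"az":0,"jaw":1},{"tx":0,"ty":-1.42,"tz":-1.638,"ax":0,"ay":0,"az":0,"jaw":1},{"tx":0,"ty":-1.42,"tz":-1.638,"ax":0,"ay":0,"az":0,"jaw":1}])

```text
time: 5.05
tool_pos: [0.5312, 0.0476, 0.2825]
orientation: [2.14, 2.296, 0.007]
force: [6.8, 1.6, 4.2]
finger_gap: 0.0105
gripper_force: 39.8
```

```bash
python3 - <<'E'
from h import *
s=sense();print(s["time"],s["tool_pos"],s["force"],s["finger_gap"])
S=eyes.capture("side"); cv2.imwrite("pics/s2.png",cv2.resize(S["pixels"][70:250,230:430],None,fx=3,fy=3,interpolation=2))
h=np.array([.3473,.0337,.085]);e=np.array([.9975,.0703,0])
d=s["tool_pos"]+[0,0,.019]-h; print("r",np.hypot(d@e,d[2]),"th",np.arctan2(d[2],d@e))
E
```

```text
5.05 [0.53119802 0.04758532 0.28253309] [6.76603943 1.60370079 4.22541529] 0.010519767302471384
r 0.2844209120639045 th 0.865334394249129
```

View pics/s2.png

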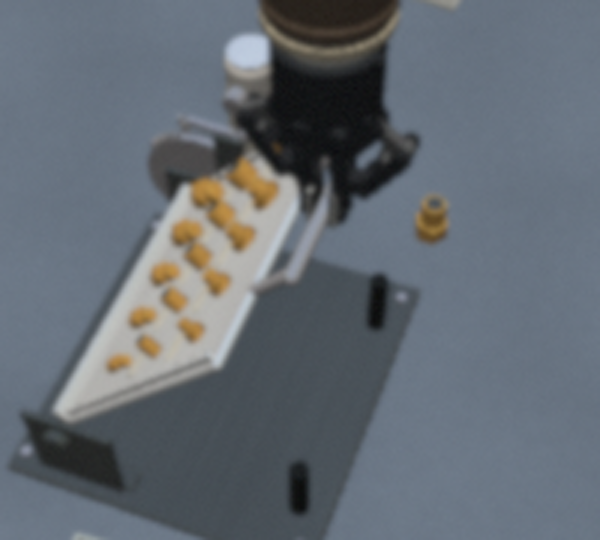

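>>> jog_arm(increments=[{"tx":0,"ty":-0.065,"tz":-0.085,"ax":0,"ay":0,"az":0,"jaw":1},{"tx":0,"ty":-0.13,"tz":-0.17,"ax":0,"ay":0,"az":0,"jaw":1},{"tx":0,"ty":-0.13,"tz":-0.17,"ax":0,"ay":0,"az":0,"jaw":1}])

```text
time: 5.48
tool_pos: [0.5247, 0.0472, 0.2884]
orientation: [2.142, 2.297, 0.003]
force: [5.2, 1.5, 1.7]
finger_gap: 0.0102
gripper_force: 39.5
```

```bash
cat >> h.py <<'E'
def st():
    s=sense(); h=np.array([.3473,.0337,.085]);e=np.array([.9975,.0703,0])
    d=s["tool_pos"]+[0,0,.019]-h; r=np.hypot(d@e,d[2]); th=np.arctan2(d[2],d@e)
    f=s["force"]; F=np.array([f@e,f[2]]); c,n=np.cos(th),np.sin(th)
    print("t %.2f r %.4f th %.3f Frad %.1f Ftan %.1f gap %.4f"%(s["time"],r,th,F@[c,n],F@[-n,c],s["finger_gap"]))
E
python3 -c "
from h import *
st()"
```

```text
t 5.47 r 0.2848 th 0.896 Frad 4.6 Ftan -3.1 gap 0.0102
```

>>> jog_arm(increments=[{"tx":0,"ty":-0.1,"tz":-0.075,"ax":0,"ay":0,"az":0,"jaw":1},{"tx":0,"ty":-0.1,"tz":-0.075,"ax":0,"ay":0,"az":0,"jaw":1}])

```text
time: 5.72
tool_pos: [0.521, 0.0469, 0.2914]
orientation: [2.141, 2.297, 0.003]
force: [5.4, 1.6, 2.9]
finger_gap: 0.0107
gripper_force: 39.6
```

>>> jog_arm(increments=[{"tx":0,"ty":-0.1,"tz":-0.072,"ax":0,"ay":0,"az":0,"jaw":1},{"tx":0,"ty":-0.1,"tz":-0.072,"ax":0,"ay":0,"az":0,"jaw":1}])

```text
time: 5.98
tool_pos: [0.5173, 0.0467, 0.2945]
orientation: [2.141, 2.297, 0.004]
force: [5.8, 1.7, 4.1]
finger_gap: 0.0099
gripper_force: 39.6
```

>>> jog_arm(increments=[{"tx":0,"ty":-0.1,"tz":-0.07,"ax":0,"ay":0,"az":0,"jaw":1},{"tx":0,"ty":-0.1,"tz":-0.07,"ax":0,"ay":0,"az":0,"jaw":1}])

```text
time: 6.22
tool_pos: [0.5135, 0.0464, 0.2974]
orientation: [2.141, 2.296, 0.005]
force: [7.0, 1.3, 4.7]
finger_gap: 0.0104
gripper_force: 39.6
```

```bash
python3 -c "
from h import *
st()
S=eyes.capture('side'); cv2.imwrite('pics/s3.png',cv2.resize(S['pixels'][80:170,260:360],None,fx=5,fy=5,interpolation=2))"
```

```text
t 6.22 r 0.2852 th 0.947 Frad 7.9 Ftan -3.0 gap 0.0104
```

View pics/s3.png

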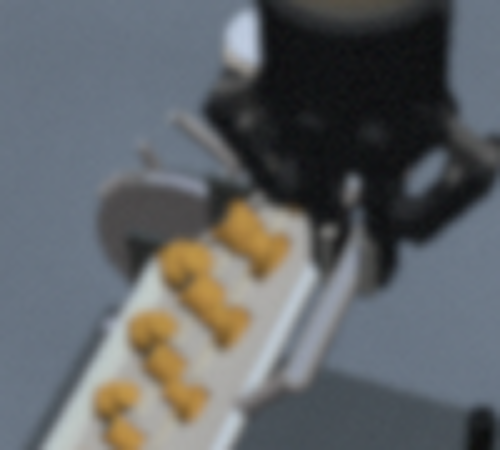

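>>> jog_arm(increments=[{"tx":0,"ty":-0.08,"tz":-0.105,"ax":0,"ay":0,"az":0,"jaw":1},{"tx":0,"ty":-0.08,"tz":-0.105,"ax":0,"ay":0,"az":0,"jaw":1}])

```text
time: 6.52
tool_pos: [0.5094, 0.0461, 0.3007]
orientation: [2.142, 2.297, 0.002]
force: [6.2, 0.7, -1.0]
finger_gap: 0.0104
gripper_force: 39.5
```

```bash
python3 -c "
from h import *
st()"
```

```text
t 6.53 r 0.2855 th 0.965 Frad 2.8 Ftan -5.7 gap 0.0104
```

>>> jog_arm(increments=[{"tx":0,"ty":-0.041,"tz":-0.028,"ax":0,"ay":0,"az":0,"jaw":1},{"tx":0,"ty":-0.041,"tz":-0.028,"ax":0,"ay":0,"az":0,"jaw":1}])

```text
time: 6.78
tool_pos: [0.508, 0.0461, 0.3017]
orientation: [2.142, 2.297, 0.002]
force: [8.1, 1.4, -1.4]
finger_gap: 0.0103
gripper_force: 39.4
```

```bash
python3 -c "
from h import *
st()
S=eyes.capture('side'); cv2.imwrite('pics/s4.png',S['pixels'])"
```

```text
t 6.78 r 0.2855 th 0.971 Frad 3.5 Ftan -7.5 gap 0.0103
```

>>> jog_arm(increments=[{"tx":0,"ty":-0.035,"tz":-0.024,"ax":0,"ay":0,"az":0,"jaw":1},{"tx":0,"ty":-0.035,"tz":-0.024,"ax":0,"ay":0,"az":0,"jaw":1}])

```text
time: 7.08
tool_pos: [0.5068, 0.046, 0.3025]
orientation: [2.141, 2.297, 0.002]
force: [7.7, 1.0, -2.6]
finger_gap: 0.0102
gripper_force: 39.3
```

```bash
python3 -c "
from h import *
st()
T=eyes.capture('top'); a=cv2.resize(T['pixels'][210:300,220:290],None,fx=5,fy=5,interpolation=2)
b=cv2.resize(cv2.imread('pics/top0.png')[210:300,220:290],None,fx=5,fy=5,interpolation=2); cv2.imwrite('pics/t4.png',np.hstack([b,a]))"
```

```text
t 7.08 r 0.2855 th 0.976 Frad 2.2 Ftan -7.9 gap 0.0102
```

View pics/t4.png

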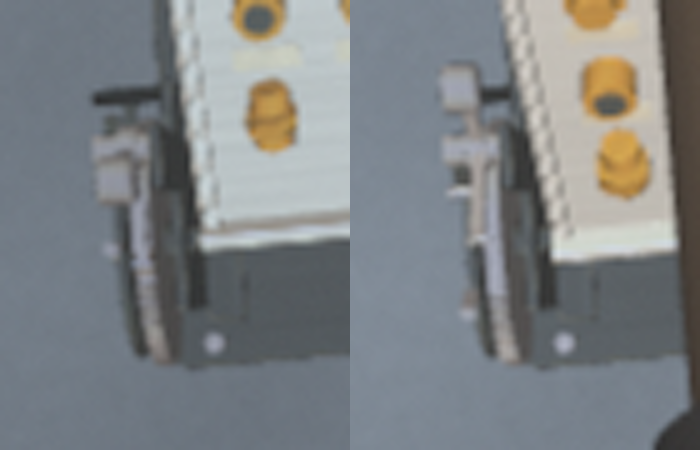

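>>> jog_arm(increments=[{"tx":0,"ty":-0.042,"tz":-0.028,"ax":0,"ay":0,"az":0,"jaw":1},{"tx":0,"ty":-0.042,"tz":-0.028,"ax":0,"ay":0,"az":0,"jaw":1},{"tx":0,"ty":-0.042,"tz":-0.028,"ax":0,"ay":0,"az":0,"jaw":1}])

```text
time: 7.5
tool_pos: [0.5053, 0.0459, 0.3037]
orientation: [2.141, 2.297, 0.002]
force: [8.2, 0.9, -3.3]
finger_gap: 0.0103
gripper_force: 39.2
```

```bash
python3 -c "
from h import *
st();print(sense()['wrist_torque'])"
```

```text
t 7.50 r 0.2857 th 0.983 Frad 1.8 Ftan -8.7 gap 0.0103
[ 0.29804295 -2.03327699 -0.010219  ]
```

```bash
python3 - <<'E'
from h import *
S=eyes.capture('side'); cv2.imwrite('pics/s5.png',S['pixels'])
g=lambda a:cv2.cvtColor(a,cv2.COLOR_BGR2GRAY).astype(np.float32)
b3=np.zeros((400,640,3),np.uint8); b3[80:170,260:360]=cv2.resize(cv2.imread('pics/s3.png'),(100,90),interpolation=cv2.INTER_AREA)
s4=cv2.imread('pics/s4.png')
# samples (gold mask centroid) window right below gripper
def hsvm(a): 
    h=cv2.cvtColor(a,cv2.COLOR_BGR2HSV); return ((h[...,0]>8)&(h[...,0]<28)&(h[...,1]>110)).astype(np.float32)
def ecc(A,B,w):
    x0,y0,x1,y1=w; M=np.eye(2,3,dtype=np.float32)
    cc,M=cv2.findTransformECC(g(A)[y0:y1,x0:x1],g(B)[y0:y1,x0:x1],M,cv2.MOTION_TRANSLATION,(3,200,1e-5),None,3)
    return cc.round(3),M[:,2].round(2)
w=(300,119,316,154)
print("s3-s4",ecc(b3,s4,w),"s4-s5",ecc(s4,S['pixels'],w))
h=np.array([.3473,.0337,.085]);e=np.array([.9975,.0703,0]);l=np.array([-.0703,.9975,0])
P=lambda t:proj(S,h+.19*(np.cos(t)*e+np.sin(t)*np.array([0,0,1]))+.06*l)[0]
print(P(.947),P(.971)-P(.947),P(.983)-P(.971))
E
```

```text
Traceback (most recent call last):
AttributeError: 'float' object has no attribute 'round'
```

```bash
python3 - <<'E'
from h import *
S=eyes.capture('side'); s5=S['pixels']
g=lambda a:cv2.cvtColor(a,cv2.COLOR_BGR2GRAY).astype(np.float32)
b3=np.zeros((400,640,3),np.uint8); b3[80:170,260:360]=cv2.resize(cv2.imread('pics/s3.png'),(100,90),interpolation=cv2.INTER_AREA)
s4=cv2.imread('pics/s4.png')
h=np.array([.3473,.0337,.085]);e=np.array([.9975,.0703,0]);l=np.array([-.0703,.9975,0])
P=lambda t,r,y:proj(S,h+r*(np.cos(t)*e+np.sin(t)*np.array([0,0,1]))+y*l)[0]
for r,y in((.18,.03),(.18,-.03),(.12,0)):
    u,v=P(.96,r,y).astype(int); out=[]
    for A,B in((b3,s4),(s4,s5)):
        sl=np.s_[v-14:v+14,u-12:u+12]
        try:
            cc,M=cv2.findTransformECC(g(A)[sl],g(B)[sl],np.eye(2,3,dtype=np.float32),cv2.MOTION_TRANSLATION,(3,200,1e-5),None,3); out.append((round(cc,3),M[:,2].round(2)))
        except cv2.error as x: out.append('fail')
    print((u,v),out,"expected",(P(.971,r,y)-P(.947,r,y)).round(2),(P(.983,r,y)-P(.971,r,y)).round(2))
st()
E
```

```text
(np.int64(310), np.int64(137)) [(0.963, array([-2.  , -1.11], dtype=float32)), (0.989, array([-1.01, -0.57], dtype=float32))] expected [-1.38 -1.05] [-0.7  -0.52]
(np.int64(300), np.int64(156)) [(0.92, array([-1.75, -1.34], dtype=float32)), (0.997, array([-0.9 , -0.72], dtype=float32))] expected [-1.45 -1.06] [-0.73 -0.53]
(np.int64(293), np.int64(155)) [(0.849, array([-0.87, -0.38], dtype=float32)), (0.807, array([-0.6 , -0.43], dtype=float32))] expected [-0.91 -0.66] [-0.46 -0.33]
t 7.60 r 0.2857 th 0.983 Frad 2.4 Ftan -8.9 gap 0.0102
```

>>> jog_arm(increments=[{"tx":0,"ty":-0.042,"tz":-0.027,"ax":0,"ay":0,"az":0,"jaw":1},{"tx":0,"ty":-0.042,"tz":-0.027,"ax":0,"ay":0,"az":0,"jaw":1}])

```text
time: 7.85
tool_pos: [0.5038, 0.0458, 0.3047]
orientation: [2.141, 2.297, 0.003]
force: [9.6, 1.8, -3.8]
finger_gap: 0.0106
gripper_force: 39.2
```

```bash
python3 -c "
from h import *
st()"
```

```text
t 7.85 r 0.2857 th 0.989 Frad 2.1 Ftan -10.2 gap 0.0106
```

>>> jog_arm(increments=[{"tx":0,"ty":-0.036,"tz":-0.022,"ax":0,"ay":0,"az":0,"jaw":1},{"tx":0,"ty":-0.036,"tz":-0.022,"ax":0,"ay":0,"az":0,"jaw":1},{"tx":0,"ty":-0.036,"tz":-0.022,"ax":0,"ay":0,"az":0,"jaw":1}])

```text
time: 8.22
tool_pos: [0.5026, 0.0457, 0.3056]
orientation: [2.141, 2.296, 0.003]
force: [11.9, 2.0, -5.9]
finger_gap: 0.0104
gripper_force: 39.2
```

```bash
python3 -c "
from h import *
st()
S=eyes.capture('side');T=eyes.capture('top'); cv2.imwrite('pics/s6.png',S['pixels'])
K=lambda p,a,b,c,d:cv2.resize(p['pixels'][a:b,c:d],(400,400),interpolation=2)
cv2.imwrite('pics/v6.png',np.hstack([K(S,90,190,260,360),K(T,210,290,220,300)]))"
```

```text
t 8.22 r 0.2858 th 0.994 Frad 1.6 Ftan -13.3 gap 0.0104
```

View pics/v6.png

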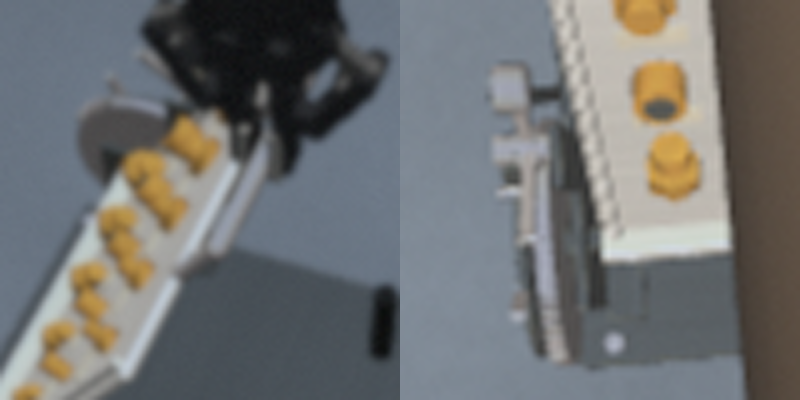

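>>> jog_arm(increments=[{"tx":0,"ty":-0.01,"tz":-0.006,"ax":0,"ay":0,"az":0,"jaw":1},{"tx":0,"ty":-0.01,"tz":-0.006,"ax":0,"ay":0,"az":0,"jaw":1}])

```text
time: 8.57
tool_pos: [0.5023, 0.0457, 0.3058]
orientation: [2.141, 2.296, 0.003]
force: [12.5, 1.5, -6.1]
finger_gap: 0.0102
gripper_force: 39.1
```

```bash
python3 - <<'E'
from h import *
st()
# arc table: from current theta down to flat, relative to current command
t0=.99
for t in np.r_[np.arange(.95,.0,-.05),0]:
    print("%.2f ty %.3f tz %.3f"%(t,.28*(np.cos(t)-np.cos(t0))/.04,-.28*(np.sin(t)-np.sin(t0))/.04))
E
```

```text
t 8.57 r 0.2858 th 0.996 Frad 1.7 Ftan -13.8 gap 0.0102
0.95 ty 0.231 tz 0.158
0.90 ty 0.510 tz 0.369
0.85 ty 0.779 tz 0.593
0.80 ty 1.036 tz 0.831
0.75 ty 1.281 tz 1.081
0.70 ty 1.513 tz 1.343
0.65 ty 1.732 tz 1.616
0.60 ty 1.937 tz 1.900
0.55 ty 2.127 tz 2.193
0.50 ty 2.302 tz 2.496
0.45 ty 2.462 tz 2.807
0.40 ty 2.607 tz 3.126
0.35 ty 2.735 tz 3.452
0.30 ty 2.847 tz 3.784
0.25 ty 2.942 tz 4.120
0.20 ty 3.020 tz 4.461
0.15 ty 3.081 tz 4.806
0.10 ty 3.124 tz 5.153
0.05 ty 3.150 tz 5.502
0.00 ty 3.159 tz 5.852
```

>>> jog_arm(increments=[{"tx":0,"ty":0.231,"tz":0.158,"ax":0,"ay":0,"az":0,"jaw":1},{"tx":0,"ty":0.51,"tz":0.369,"ax":0,"ay":0,"az":0,"jaw":1},{"tx":0,"ty":0.779,"tz":0.593,"ax":0,"ay":0,"az":0,"jaw":1},{"tx":0,"ty":1.036,"tz":0.831,"ax":0,"ay":0,"az":0,"jaw":1},{"tx":0,"ty":1.281,"tz":1.081,"ax":0,"ay":0,"az":0,"jaw":1},{"tx":0,"ty":1.513,"tz":1.343,"ax":0,"ay":0,"az":0,"jaw":1},{"tx":0,"ty":1.732,"tz":1.616,"ax":0,"ay":0,"az":0,"jaw":1},{"tx":0,"ty":1.937,"tz":1.9,"ax":0,"ay":0,"az":0,"jaw":1},{"tx":0,"ty":2.127,"tz":2.193,"ax":0,"ay":0,"az":0,"jaw":1},{"tx":0,"ty":2.127,"tz":2.193,"ax":0,"ay":0,"az":0,"jaw":1}])

```text
time: 9.82
tool_pos: [0.5854, 0.0513, 0.2168]
orientation: [-2.142, -2.297, 0.003]
force: [-0.2, 0.3, -2.6]
finger_gap: 0.0102
gripper_force: 40.8
```

```bash
python3 -c "
from h import *
st()"
```

```text
t 9.82 r 0.2823 th 0.563 Frad -1.5 Ftan -2.1 gap 0.0102
```

>>> jog_arm(increments=[{"tx":0,"ty":0.175,"tz":0.303,"ax":0,"ay":0,"az":0,"jaw":1},{"tx":0,"ty":0.335,"tz":0.614,"ax":0,"ay":0,"az":0,"jaw":1},{"tx":0,"ty":0.48,"tz":0.933,"ax":0,"ay":0,"az":0,"jaw":1},{"tx":0,"ty":0.608,"tz":1.259,"ax":0,"ay":0,"az":0,"jaw":1},{"tx":0,"ty":0.72,"tz":1.591,"ax":0,"ay":0,"az":0,"jaw":1},{"tx":0,"ty":0.815,"tz":1.927,"ax":0,"ay":0,"az":0,"jaw":1},{"tx":0,"ty":0.893,"tz":2.268,"ax":0,"ay":0,"az":0,"jaw":1},{"tx":0,"ty":0.954,"tz":2.613,"ax":0,"ay":0,"az":0,"jaw":1},{"tx":0,"ty":0.997,"tz":2.96,"ax":0,"ay":0,"az":0,"jaw":1},{"tx":0,"ty":0.997,"tz":2.96,"ax":0,"ay":0,"az":0,"jaw":1}])

```text
time: 11.08
tool_pos: [0.6243, 0.054, 0.098]
orientation: [-2.141, -2.296, 0.004]
force: [-7.0, -0.8, -3.4]
finger_gap: 0.0103
gripper_force: 39.1
```

```bash
python3 -c "
from h import *
st()"
```

```text
t 11.07 r 0.2795 th 0.115 Frad -7.4 Ftan -2.6 gap 0.0103
```

>>> jog_arm(increments=[{"tx":0,"ty":-0.01,"tz":0.15,"ax":0,"ay":0,"az":0,"jaw":1},{"tx":0,"ty":-0.01,"tz":0.3,"ax":0,"ay":0,"az":0,"jaw":1},{"tx":0,"ty":-0.01,"tz":0.45,"ax":0,"ay":0,"az":0,"jaw":1},{"tx":0,"ty":-0.01,"tz":0.58,"ax":0,"ay":0,"az":0,"jaw":1},{"tx":0,"ty":-0.01,"tz":0.65,"ax":0,"ay":0,"az":0,"jaw":1},{"tx":0,"ty":-0.01,"tz":0.7,"ax":0,"ay":0,"az":0,"jaw":1},{"tx":0,"ty":-0.01,"tz":0.7,"ax":0,"ay":0,"az":0,"jaw":1}])

```text
time: 11.95
tool_pos: [0.6254, 0.0541, 0.0751]
orientation: [2.143, 2.297, 0.004]
force: [-17.2, -0.4, 32.5]
finger_gap: 0.0101
gripper_force: 43.3
```

```bash
python3 -c "
from h import *
st()"
```

```text
t 11.95 r 0.2789 th 0.033 Frad -16.1 Ftan 33.0 gap 0.0101
```

>>> jog_arm(increments=[{"tx":0,"ty":-0.06,"tz":-0.1,"ax":0,"ay":0,"az":0,"jaw":1},{"tx":0,"ty":-0.06,"tz":-0.1,"ax":0,"ay":0,"az":0,"jaw":1}])

```text
time: 12.2
tool_pos: [0.6251, 0.0541, 0.0769]
orientation: [2.14, 2.295, 0.006]
force: [5.4, -0.2, -2.1]
finger_gap: 0.0103
gripper_force: 39.7
```

```bash
python3 - <<'E'
from h import *
st()
S=eyes.capture('side');T=eyes.capture('top'); cv2.imwrite('pics/s7.png',S['pixels']); cv2.imwrite('pics/t7.png',T['pixels'])
K=lambda p,a,b,c,d,w:cv2.resize(p['pixels'][a:b,c:d],w,interpolation=2)
cv2.imwrite('pics/v7.png',np.hstack([K(S,90,270,220,400,(500,500)),K(T,210,310,220,280,(300,500))]))
E
```

```text
t 12.20 r 0.2788 th 0.039 Frad 5.2 Ftan -2.3 gap 0.0103
```

View pics/v7.png

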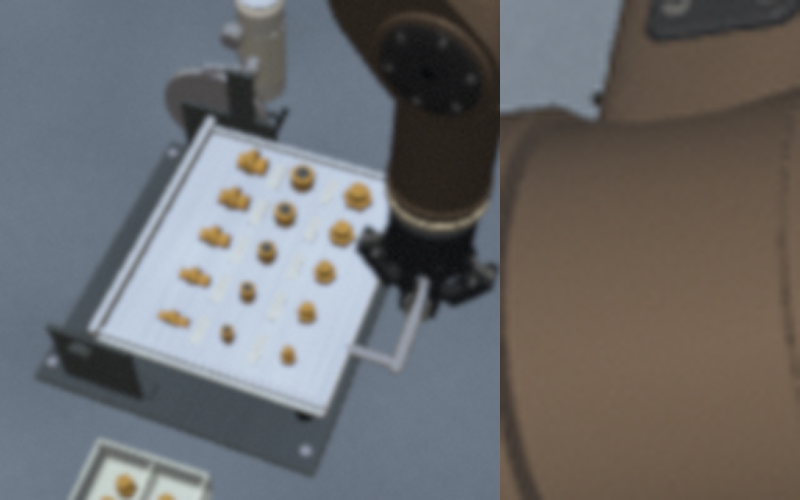

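```bash
python3 - <<'E'
from fit import *
S=eyes.capture('side'); q=[.43208,.03965,.07042,0]
for t in (0,.02,.04,.06): 
    q[3]=t; print(t,proj(S,model(q)[5])[0].round(1), end=' ')
    c,s=np.cos(.0704),np.sin(.0704); p=np.array([-.085+.235*np.cos(t),-.14,.085+.235*np.sin(t)-.004]); print(proj(S,[c*p[0]-s*p[1]+.432,s*p[0]+c*p[1]+.0397,p[2]])[0].round(1))
im=S['pixels']; 
for r in eyes.silhouettes(S,"ratchet")[:2]: print(r["conf"],r["rect"])
st()
E
```

```text
0 [362.1 222.6] [336.1 241.1]
0.02 [362.3 221.6] [336.1 240.3]
0.04 [362.4 220.5] [336.1 239.5]
0.06 [362.4 219.4] [336.  238.6]
0.81 [231.9, 97.4, 141.1, 163.9]
t 12.40 r 0.2787 th 0.037 Frad 5.5 Ftan -2.7 gap 0.0106
```

>>> jog_arm(increments=[{"tx":0,"ty":0.03,"tz":0.04,"ax":0,"ay":0,"az":0,"jaw":1},{"tx":0,"ty":0.03,"tz":0.05,"ax":0,"ay":0,"az":0,"jaw":1},{"tx":0,"ty":0.03,"tz":0.05,"ax":0,"ay":0,"az":0,"jaw":1}])

```text
time: 12.78
tool_pos: [0.6252, 0.054, 0.0754]
orientation: [2.142, 2.296, 0.004]
force: [-2.4, -0.8, 14.1]
finger_gap: 0.0102
gripper_force: 41.5
```

>>> jog_arm(increments=[{"tx":0,"ty":0,"tz":0,"ax":0,"ay":0,"az":0,"jaw":0.5},{"tx":0,"ty":0,"tz":0,"ax":0,"ay":0,"az":0,"jaw":0.5},{"tx":0,"ty":0,"tz":0,"ax":0,"ay":0,"az":0,"jaw":0.5},{"tx":0,"ty":0,"tz":0,"ax":0,"ay":0,"az":0,"jaw":0.5}])

```text
time: 13.28
tool_pos: [0.6237, 0.0541, 0.0735]
orientation: [-2.142, -2.298, 0.0]
force: [0.4, 0.4, 0.9]
finger_gap: 0.0212
gripper_force: 0.0
```

```bash
python3 - <<'E'
from h import *
st()
S=eyes.capture('side');cv2.imwrite('pics/s8.png',S['pixels'])
s7=cv2.imread('pics/s7.png'); g=lambda a:cv2.cvtColor(a,cv2.COLOR_BGR2GRAY).astype(np.float32)
for n,sl in(("barend",np.s_[205:228,345:370]),("corner",np.s_[220:250,315:345]),("samples",np.s_[190:225,310:335]),("basecorner",np.s_[245:265,318:345])):
    cc,M=cv2.findTransformECC(g(s7)[sl],g(S['pixels'])[sl],np.eye(2,3,dtype=np.float32),cv2.MOTION_TRANSLATION,(3,200,1e-5),None,3); print(n,round(cc,3),M[:,2])
cv2.imwrite('pics/v8.png',cv2.resize(S['pixels'][150:270,280:400],(600,600),interpolation=2))
E
```

```text
t 13.28 r 0.2772 th 0.027 Frad 0.5 Ftan 0.9 gap 0.0212
barend 0.96 [-0.05860605  0.253645  ]
corner 0.999 [0.00908216 0.15064795]
samples 0.96 [-0.02547784  0.1264299 ]
basecorner 1.0 [-0.01121373 -0.00838601]
```

View pics/v8.png

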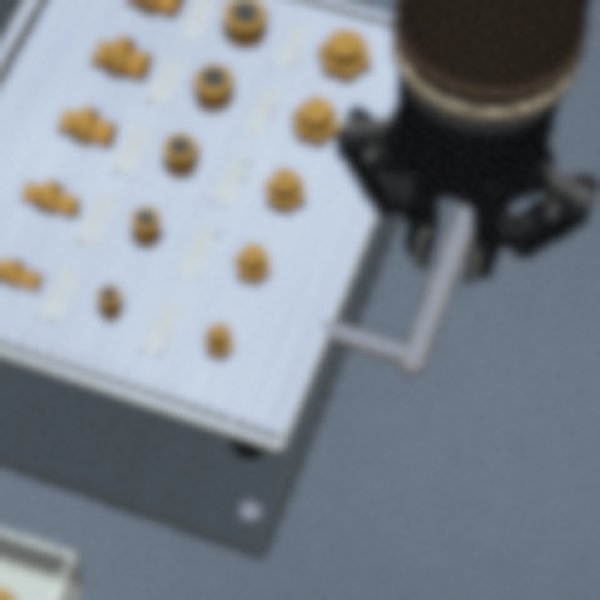

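>>> jog_arm(increments=[{"tx":0,"ty":0,"tz":0,"ax":0,"ay":0,"az":0,"jaw":1},{"tx":0,"ty":0,"tz":0,"ax":0,"ay":0,"az":0,"jaw":1},{"tx":0,"ty":0,"tz":0,"ax":0,"ay":0,"az":0,"jaw":1},{"tx":0,"ty":0,"tz":0,"ax":0,"ay":0,"az":0,"jaw":1}])

```text
time: 13.82
tool_pos: [0.6251, 0.0541, 0.074]
orientation: [2.141, 2.297, 0.003]
force: [5.0, 0.2, -2.1]
finger_gap: 0.0099
gripper_force: 39.7
```

>>> jog_arm(increments=[{"tx":0,"ty":0,"tz":-0.35,"ax":0,"ay":0,"az":0,"jaw":1},{"tx":0,"ty":-0.035,"tz":-0.699,"ax":0,"ay":0,"az":0,"jaw":1},{"tx":0,"ty":-0.079,"tz":-1.046,"ax":0,"ay":0,"az":0,"jaw":1},{"tx":0,"ty":-0.139,"tz":-1.391,"ax":0,"ay":0,"az":0,"jaw":1},{"tx":0,"ty":-0.218,"tz":-1.732,"ax":0,"ay":0,"az":0,"jaw":1},{"tx":0,"ty":-0.313,"tz":-2.069,"ax":0,"ay":0,"az":0,"jaw":1},{"tx":0,"ty":-0.378,"tz":-2.268,"ax":0,"ay":0,"az":0,"jaw":1},{"tx":0,"ty":-0.378,"tz":-2.268,"ax":0,"ay":0,"az":0,"jaw":1},{"tx":0,"ty":-0.378,"tz":-2.268,"ax":0,"ay":0,"az":0,"jaw":1}])

```text
time: 14.95
tool_pos: [0.6105, 0.0531, 0.165]
orientation: [2.14, 2.296, 0.004]
force: [7.1, 0.0, -2.1]
finger_gap: 0.0102
gripper_force: 39.4
```

```bash
python3 - <<'E'
from fit import *
st()
S=eyes.capture('side');cv2.imwrite('pics/s9.png',S['pixels'])
q=[.43208,.03965,.07042,0]
for t in (0,.279,.33): q[3]=t; print(t,proj(S,model(q)[5])[0].round(1))
E
```

```text
t 14.95 r 0.2818 th 0.359 Frad 5.9 Ftan -4.4 gap 0.0102
0 [362.1 222.6]
0.279 [360.1 205.9]
0.33 [358.7 202.4]
```

>>> jog_arm(increments=[{"tx":0,"ty":0.05,"tz":0.12,"ax":0,"ay":0,"az":0,"jaw":1},{"tx":0,"ty":0.09,"tz":0.22,"ax":0,"ay":0,"az":0,"jaw":1},{"tx":0,"ty":0.12,"tz":0.3,"ax":0,"ay":0,"az":0,"jaw":1},{"tx":0,"ty":0.12,"tz":0.3,"ax":0,"ay":0,"az":0,"jaw":1}])

```text
time: 15.5
tool_pos: [0.6143, 0.0534, 0.1521]
orientation: [2.142, 2.297, 0.001]
force: [4.6, 0.7, -2.1]
finger_gap: 0.0101
gripper_force: 39.3
```

>>> jog_arm(increments=[{"tx":0,"ty":0.01,"tz":0.03,"ax":0,"ay":0,"az":0,"jaw":1},{"tx":0,"ty":0.01,"tz":0.03,"ax":0,"ay":0,"az":0,"jaw":1}])

```text
time: 15.75
tool_pos: [0.6146, 0.0534, 0.1512]
orientation: [2.142, 2.297, 0.001]
force: [5.5, 0.4, -1.8]
finger_gap: 0.01
gripper_force: 39.4
```

>>> jog_arm(increments=[{"tx":0,"ty":0.01,"tz":0.04,"ax":0,"ay":0,"az":0,"jaw":1},{"tx":0,"ty":0.01,"tz":0.04,"ax":0,"ay":0,"az":0,"jaw":1}])

```text
time: 16.0
tool_pos: [0.615, 0.0535, 0.1497]
orientation: [2.142, 2.297, 0.002]
force: [5.9, 0.7, -0.4]
finger_gap: 0.0103
gripper_force: 39.5
```

>>> jog_arm(increments=[{"tx":0,"ty":0.01,"tz":0.04,"ax":0,"ay":0,"az":0,"jaw":1},{"tx":0,"ty":0.01,"tz":0.04,"ax":0,"ay":0,"az":0,"jaw":1}])

```text
time: 16.25
tool_pos: [0.6154, 0.0535, 0.1483]
orientation: [2.142, 2.297, 0.002]
force: [5.9, 0.3, 2.0]
finger_gap: 0.0102
gripper_force: 39.7
```

>>> jog_arm(increments=[{"tx":0,"ty":0.0,"tz":0.03,"ax":0,"ay":0,"az":0,"jaw":1},{"tx":0,"ty":0.0,"tz":0.03,"ax":0,"ay":0,"az":0,"jaw":1}])

```text
time: 16.5
tool_pos: [0.6156, 0.0535, 0.1473]
orientation: [2.142, 2.297, 0.002]
force: [4.8, 1.4, 2.4]
finger_gap: 0.0102
gripper_force: 39.8
```

```bash
python3 - <<'E'
from h import *
st()
S=eyes.capture('side');cv2.imwrite('pics/s10.png',S['pixels'])
E
```

```text
t 16.50 r 0.2811 th 0.293 Frad 5.3 Ftan 0.9 gap 0.0102
```

>>> jog_arm(increments=[{"tx":0,"ty":0.0,"tz":0.05,"ax":0,"ay":0,"az":0,"jaw":1},{"tx":0,"ty":0.0,"tz":0.05,"ax":0,"ay":0,"az":0,"jaw":1}])

```text
time: 16.8
tool_pos: [0.6161, 0.0536, 0.1456]
orientation: [2.141, 2.297, 0.004]
force: [5.4, 1.0, 4.3]
finger_gap: 0.0104
gripper_force: 40.0
```

```bash
python3 - <<'E'
from h import *
st()
S=eyes.capture('side'); a=cv2.imread('pics/s10.png'); f=cv2.imread('pics/s9.png'); g=lambda a:cv2.cvtColor(a,cv2.COLOR_BGR2GRAY).astype(np.float32)
for A,B in((f,a),(a,S['pixels'])):
  for sl in(np.s_[188:218,335:368],np.s_[195:240,310:340]):
    cc,M=cv2.findTransformECC(g(A)[sl],g(B)[sl],np.eye(2,3,dtype=np.float32),cv2.MOTION_TRANSLATION,(3,200,1e-5),None,3); print(round(cc,3),M[:,2])
E
```

```text
t 16.80 r 0.2810 th 0.287 Frad 6.4 Ftan 2.6 gap 0.0104
0.984 [1.1904511 4.100287 ]
0.982 [1.4139886 3.1983232]
0.985 [0.08995324 0.3913178 ]
0.996 [0.16811976 0.33964914]
```

```bash
python3 - <<'E'
from fit import *
S=eyes.capture('side'); cv2.imwrite('pics/s11.png',S['pixels'])
a=cv2.imread('pics/s8.png'); g=lambda a:cv2.cvtColor(a,cv2.COLOR_BGR2GRAY).astype(np.float32)
q=[.43208,.03965,.07042,0]; p0=proj(S,model(q)[5])[0]
def pt(t,r,y,z):
    c,s=np.cos(.0704),np.sin(.0704); p=np.array([-.085+r*np.cos(t)-z*np.sin(t),y,.085+r*np.sin(t)+z*np.cos(t)])
    return proj(S,[c*p[0]-s*p[1]+.43208,s*p[0]+c*p[1]+.03965,p[2]])[0]
from scipy.optimize import brentq
for (r,y,w,z) in((.279,-.068,7,0),(.235,-.137,9,.004),(.235,-.09,8,.004),(.20,-.105,9,.008)):
    u=pt(0,r,y,z); i=u.astype(int); T=cv2.resize(a[i[1]-w:i[1]+w+1,i[0]-w:i[0]+w+1],None,fx=8,fy=8,interpolation=2)
    for n in('s9','s10','s11'):
        b=cv2.imread(f'pics/{n}.png'); e=pt(.3,r,y,z).astype(int); W=w+9
        B=cv2.resize(b[e[1]-W:e[1]+W+1,e[0]-W:e[0]+W+1],None,fx=8,fy=8,interpolation=2)
        m=cv2.minMaxLoc(cv2.matchTemplate(B,T,cv2.TM_CCOEFF_NORMED)); pos=np.array(m[3])/8+e-W-(i-w)+u
        f=lambda t:pt(t,r,y,z)[1]-pos[1]
        print(n,(r,y),round(m[1],2),(pos-u).round(1),"theta",round(brentq(f,0,.6),3),"du err",(pos-pt(brentq(f,0,.6),r,y,z))[0].round(1))
E
```

```text
s9 (0.279, -0.068) 0.79 [ -3.4 -19.1] theta 0.315 du err -0.4
s10 (0.279, -0.068) 0.84 [ -1.6 -14.8] theta 0.25 du err -0.2
s11 (0.279, -0.068) 0.86 [ -1.6 -14.4] theta 0.244 du err -0.3
s9 (0.235, -0.137) 0.93 [ -4.5 -14.8] theta 0.302 du err -0.1
s10 (0.235, -0.137) 0.94 [ -2.6 -11.2] theta 0.237 du err 0.1
s11 (0.235, -0.137) 0.94 [ -2.4 -11. ] theta 0.232 du err 0.2
s9 (0.235, -0.09) 0.98 [ -3.4 -17.2] theta 0.335 du err 1.5
s10 (0.235, -0.09) 0.98 [ -1.9 -13.4] theta 0.267 du err 1.1
s11 (0.235, -0.09) 0.98 [ -1.8 -13.1] theta 0.263 du err 1.1
s9 (0.2, -0.105) 0.97 [ -5.4 -13.5] theta 0.31 du err -0.5
s10 (0.2, -0.105) 0.98 [ -3.6 -10.5] theta 0.246 du err -0.4
s11 (0.2, -0.105) 0.98 [ -3.5 -10.2] theta 0.241 du err -0.4
```

>>> jog_arm(increments=[{"tx":0,"ty":0.0,"tz":0.06,"ax":0,"ay":0,"az":0,"jaw":1},{"tx":0,"ty":0.0,"tz":0.06,"ax":0,"ay":0,"az":0,"jaw":1},{"tx":0,"ty":0.0,"tz":0.06,"ax":0,"ay":0,"az":0,"jaw":1}])

```text
time: 17.27
tool_pos: [0.6165, 0.0536, 0.1437]
orientation: [2.141, 2.296, 0.005]
force: [6.6, 1.1, 6.5]
finger_gap: 0.01
gripper_force: 40.2
```

```bash
python3 - <<'E'
from h import *
st()
S=eyes.capture('side'); cv2.imwrite('pics/s12.png',S['pixels']);a=cv2.imread('pics/s11.png'); g=lambda a:cv2.cvtColor(a,cv2.COLOR_BGR2GRAY).astype(np.float32)
for sl in(np.s_[188:218,335:368],np.s_[195:240,310:340]):
    cc,M=cv2.findTransformECC(g(a)[sl],g(S['pixels'])[sl],np.eye(2,3,dtype=np.float32),cv2.MOTION_TRANSLATION,(3,200,1e-5),None,3); print(round(cc,3),M[:,2])
E
```

```text
t 17.27 r 0.2809 th 0.280 Frad 8.2 Ftan 4.4 gap 0.0100
0.977 [0.08400863 0.43643084]
0.996 [0.12003846 0.3896451 ]
```

>>> jog_arm(increments=[{"tx":0,"ty":0.0,"tz":0,"ax":0,"ay":0,"az":0,"jaw":1},{"tx":0,"ty":0.0,"tz":0,"ax":0,"ay":0,"az":0,"jaw":1},{"tx":0,"ty":0.0,"tz":0,"ax":0,"ay":0,"az":0,"jaw":1}], grip_force=20)

```text
time: 17.7
tool_pos: [0.6165, 0.0537, 0.1437]
orientation: [2.141, 2.296, 0.005]
force: [6.4, 1.6, 6.7]
finger_gap: 0.0103
gripper_force: 40.2
```

```bash
python3 - <<'E'
from h import *
st(); print(sense()["wrist_torque"])
S=eyes.capture('side'); cv2.imwrite('pics/s13.png',S['pixels'])
T=eyes.capture('top'); cv2.imwrite('pics/t13.png',T['pixels'])
cv2.imwrite('pics/v13.png',np.hstack([cv2.resize(S['pixels'][80:260,220:400],(400,400),interpolation=2),cv2.resize(S['pixels'][80:150,270:340],(400,400),interpolation=2)]))
E
```

```text
t 17.70 r 0.2809 th 0.280 Frad 8.1 Ftan 4.6 gap 0.0103
[ 0.22479794 -1.23800008  0.00814993]
```

View pics/v13.png

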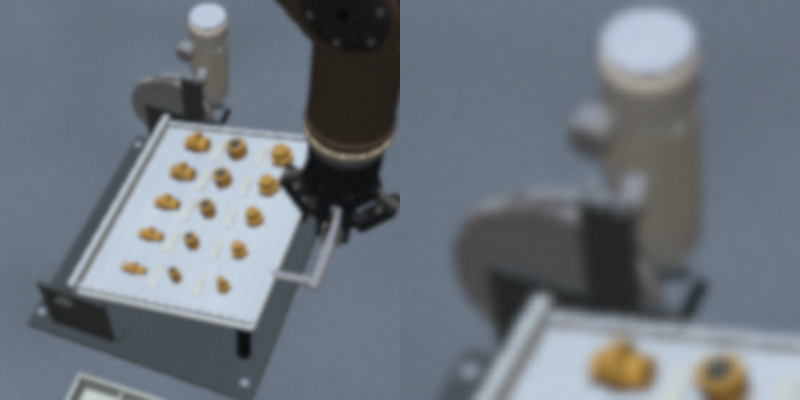

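>>> jog_arm(increments=[{"tx":0,"ty":-0.02,"tz":-0.2,"ax":0,"ay":0,"az":0,"jaw":1},{"tx":0,"ty":-0.06,"tz":-0.4,"ax":0,"ay":0,"az":0,"jaw":1},{"tx":0,"ty":-0.12,"tz":-0.6,"ax":0,"ay":0,"az":0,"jaw":1},{"tx":0,"ty":-0.15,"tz":-0.7,"ax":0,"ay":0,"az":0,"jaw":1},{"tx":0,"ty":-0.15,"tz":-0.7,"ax":0,"ay":0,"az":0,"jaw":1}], grip_force=20)

```text
time: 18.42
tool_pos: [0.6086, 0.053, 0.1704]
orientation: [-2.142, -2.298, 0.0]
force: [3.9, -0.1, -1.5]
finger_gap: 0.0101
gripper_force: 39.2
```

>>> jog_arm(increments=[{"tx":0,"ty":0,"tz":0,"ax":0,"ay":0,"az":0,"jaw":0.85},{"tx":0,"ty":0,"tz":0,"ax":0,"ay":0,"az":0,"jaw":0.85}], grip_force=20)

```text
time: 18.68
tool_pos: [0.6087, 0.053, 0.1702]
orientation: [-2.142, -2.298, 0.0]
force: [5.8, 0.5, -2.3]
finger_gap: 0.0102
gripper_force: 39.2
```

```bash
python3 -c "
from h import *
st();S=eyes.capture('side'); cv2.imwrite('pics/s14.png',S['pixels'])"
```

```text
t 18.68 r 0.2821 th 0.379 Frad 4.6 Ftan -4.3 gap 0.0102
```

>>> jog_arm(increments=[{"tx":0,"ty":0.03,"tz":0.11,"ax":0,"ay":0,"az":0,"jaw":1},{"tx":0,"ty":0.06,"tz":0.22,"ax":0,"ay":0,"az":0,"jaw":1},{"tx":0,"ty":0.1,"tz":0.33,"ax":0,"ay":0,"az":0,"jaw":1},{"tx":0,"ty":0.12,"tz":0.43,"ax":0,"ay":0,"az":0,"jaw":1},{"tx":0,"ty":0.12,"tz":0.43,"ax":0,"ay":0,"az":0,"jaw":1},{"tx":0,"ty":0.12,"tz":0.43,"ax":0,"ay":0,"az":0,"jaw":1}], grip_force=20)

```text
time: 19.48
tool_pos: [0.6141, 0.0534, 0.1531]
orientation: [2.142, 2.297, 0.001]
force: [7.0, 0.7, -1.4]
finger_gap: 0.0101
gripper_force: 39.2
```

>>> jog_arm(increments=[{"tx":0,"ty":0.02,"tz":0.08,"ax":0,"ay":0,"az":0,"jaw":1},{"tx":0,"ty":0.02,"tz":0.08,"ax":0,"ay":0,"az":0,"jaw":1},{"tx":0,"ty":0.02,"tz":0.08,"ax":0,"ay":0,"az":0,"jaw":1}])

```text
time: 19.85
tool_pos: [0.6149, 0.0535, 0.1502]
orientation: [2.142, 2.297, 0.001]
force: [5.5, 0.3, 0.5]
finger_gap: 0.0101
gripper_force: 39.4
```

>>> jog_arm(increments=[{"tx":0,"ty":0.02,"tz":0.08,"ax":0,"ay":0,"az":0,"jaw":1},{"tx":0,"ty":0.02,"tz":0.08,"ax":0,"ay":0,"az":0,"jaw":1},{"tx":0,"ty":0.02,"tz":0.08,"ax":0,"ay":0,"az":0,"jaw":1}])

```text
time: 20.23
tool_pos: [0.6157, 0.0536, 0.1471]
orientation: [2.142, 2.297, 0.001]
force: [5.8, 1.4, 3.1]
finger_gap: 0.0106
gripper_force: 39.7
```

>>> jog_arm(increments=[{"tx":0,"ty":0.03,"tz":0.08,"ax":0,"ay":0,"az":0,"jaw":1},{"tx":0,"ty":0.04,"tz":0.12,"ax":0,"ay":0,"az":0,"jaw":1},{"tx":0,"ty":0.04,"tz":0.12,"ax":0,"ay":0,"az":0,"jaw":1}])

```text
time: 20.6
tool_pos: [0.6169, 0.0537, 0.1423]
orientation: [-2.142, -2.298, -0.001]
force: [2.6, 0.9, 6.6]
finger_gap: 0.0103
gripper_force: 40.2
```

```bash
python3 - <<'E'
from h import *
st();S=eyes.capture('side'); cv2.imwrite('pics/s15.png',S['pixels'])
g=lambda a:cv2.cvtColor(a,cv2.COLOR_BGR2GRAY).astype(np.float32)
for n in('s10','s12','s13'):
  a=cv2.imread(f'pics/{n}.png')
  for sl in(np.s_[200:240,305:335],np.s_[190:230,290:320],np.s_[245:265,318:345]):
    cc,M=cv2.findTransformECC(g(a)[sl],g(S['pixels'])[sl],np.eye(2,3,dtype=np.float32),cv2.MOTION_TRANSLATION,(3,200,1e-5),None,3); print(n,round(cc,3),M[:,2])
E
```

```text
t 20.60 r 0.2809 th 0.275 Frad 4.4 Ftan 5.7 gap 0.0103
s10 0.994 [0.24297923 0.79746115]
s10 0.975 [0.33985013 0.6619124 ]
s10 1.0 [0.02856905 0.02235421]
s12 0.999 [0.03049223 0.22064961]
s12 0.998 [0.01001827 0.2088958 ]
s12 1.0 [ 0.0271423  -0.01997749]
s13 0.999 [0.03201997 0.20978034]
s13 0.998 [0.0269834  0.20890196]
s13 0.999 [ 0.00621142 -0.00808606]
```

>>> jog_arm(increments=[{"tx":0,"ty":0.0,"tz":-0.05,"ax":0,"ay":0,"az":0,"jaw":1},{"tx":0,"ty":0.0,"tz":-0.05,"ax":0,"ay":0,"az":0,"jaw":1},{"tx":0,"ty":0.0,"tz":-0.05,"ax":0,"ay":0,"az":0,"jaw":1}])

```text
time: 21.02
tool_pos: [0.6164, 0.0536, 0.1441]
orientation: [-2.142, -2.297, 0.0]
force: [2.1, 0.8, 4.8]
finger_gap: 0.0104
gripper_force: 40.1
```

>>> jog_arm(increments=[{"tx":0,"ty":0.0,"tz":-0.05,"ax":0,"ay":0,"az":0,"jaw":1},{"tx":0,"ty":0.0,"tz":-0.05,"ax":0,"ay":0,"az":0,"jaw":1},{"tx":0,"ty":0.0,"tz":-0.05,"ax":0,"ay":0,"az":0,"jaw":1}])

```text
time: 21.4
tool_pos: [0.616, 0.0536, 0.1458]
orientation: [-2.142, -2.297, 0.001]
force: [-0.7, 1.4, 3.3]
finger_gap: 0.0102
gripper_force: 39.9
```

>>> jog_arm(increments=[{"tx":0,"ty":-0.02,"tz":-0.08,"ax":0,"ay":0,"az":0,"jaw":1},{"tx":0,"ty":-0.02,"tz":-0.08,"ax":0,"ay":0,"az":0,"jaw":1},{"tx":0,"ty":-0.02,"tz":-0.08,"ax":0,"ay":0,"az":0,"jaw":1}])

```text
time: 21.78
tool_pos: [0.6153, 0.0535, 0.149]
orientation: [-2.142, -2.297, 0.001]
force: [-1.0, 1.0, -0.2]
finger_gap: 0.0101
gripper_force: 39.5
```

>>> jog_arm(increments=[{"tx":0,"ty":0.0,"tz":0,"ax":0,"ay":0,"az":0,"jaw":0.4},{"tx":0,"ty":0.0,"tz":0,"ax":0,"ay":0,"az":0,"jaw":0.4},{"tx":0,"ty":0.0,"tz":0,"ax":0,"ay":0,"az":0,"jaw":0.4},{"tx":0,"ty":0.0,"tz":0,"ax":0,"ay":0,"az":0,"jaw":0.4}])

```text
time: 22.28
tool_pos: [0.616, 0.0534, 0.1494]
orientation: [2.142, 2.298, 0.0]
force: [-0.6, 0.1, 0.5]
finger_gap: 0.0254
gripper_force: 0.0
```

```bash
cat > ang.py <<'E'
from h import *
from scipy.optimize import brentq
def track(S,ref="pics/s8.png",W0=26):
    a=cv2.imread(ref)
    def pt(t,r,y,z):
        c,s=np.cos(.0704),np.sin(.0704); p=np.array([-.085+r*np.cos(t)-z*np.sin(t),y,.085+r*np.sin(t)+z*np.cos(t)])
        return proj(S,[c*p[0]-s*p[1]+.43208,s*p[0]+c*p[1]+.03965,p[2]])[0]
    out=[]
    for r,y,w,z in((.279,-.068,7,0),(.235,-.137,9,.004),(.20,-.105,9,.008)):
        u=pt(0,r,y,z); i=u.astype(int); T=cv2.resize(a[i[1]-w:i[1]+w+1,i[0]-w:i[0]+w+1],None,fx=8,fy=8,interpolation=2)
        e=pt(.2,r,y,z).astype(int); W=w+16
        B=cv2.resize(S["pixels"][e[1]-W:e[1]+W+1,e[0]-W:e[0]+W+1],None,fx=8,fy=8,interpolation=2)
        m=cv2.minMaxLoc(cv2.matchTemplate(B,T,cv2.TM_CCOEFF_NORMED)); pos=np.array(m[3])/8+e-W-(i-w)+u
        out.append((round(m[1],2),round(brentq(lambda t:pt(t,r,y,z)[1]-pos[1],-.2,.7),3)))
    return out
E
python3 - <<'E'
from ang import *
st();S=eyes.capture('side'); cv2.imwrite('pics/s16.png',S['pixels']); print(track(S))
E
```

```text
t 22.27 r 0.2820 th 0.300 Frad -0.5 Ftan 0.7 gap 0.0254
[(0.83, 0.255), (0.94, 0.242), (0.98, 0.252)]
```

>>> jog_arm(increments=[{"tx":0,"ty":0.0,"tz":0,"ax":0,"ay":0,"az":0,"jaw":0.2},{"tx":0,"ty":0.0,"tz":0,"ax":0,"ay":0,"az":0,"jaw":0.2},{"tx":0,"ty":0.0,"tz":-0.4,"ax":0,"ay":0,"az":0,"jaw":0.2},{"tx":0,"ty":0.0,"tz":-1,"ax":0,"ay":0,"az":0,"jaw":0.2},{"tx":0,"ty":0.0,"tz":-2,"ax":0,"ay":0,"az":0,"jaw":0.2},{"tx":0,"ty":0.0,"tz":-3,"ax":0,"ay":0,"az":0,"jaw":0.2},{"tx":0,"ty":0.0,"tz":-4,"ax":0,"ay":0,"az":0,"jaw":0.2},{"tx":0,"ty":0.0,"tz":-4,"ax":0,"ay":0,"az":0,"jaw":0.2},{"tx":0,"ty":0.0,"tz":-4,"ax":0,"ay":0,"az":0,"jaw":0.2}])

```text
time: 23.45
tool_pos: [0.6157, 0.0535, 0.3097]
orientation: [2.142, 2.298, 0.001]
force: [-0.3, -0.1, -0.8]
finger_gap: 0.0339
gripper_force: 0.0
```

```bash
python3 - <<'E'
from ang import *
st();S=eyes.capture('side'); cv2.imwrite('pics/s17.png',S['pixels'])
class _:pass
for n in('s16','s9'): print(n,track({**S,"pixels":cv2.imread(f'pics/{n}.png')}))
print('now',track(S),'flat vs start-geometry')
# bar end & board corner: thin-edge ECC s16->s17
g=lambda a:cv2.cvtColor(a,cv2.COLOR_BGR2GRAY).astype(np.float32); sl=np.s_[200:240,305:335]; a=cv2.imread('pics/s16.png')
print(cv2.findTransformECC(g(a)[sl],g(S['pixels'])[sl],np.eye(2,3,dtype=np.float32),cv2.MOTION_TRANSLATION,(3,200,1e-5),None,3)[1][:,2])
# absolute angle: bar line by detecting bright bar ridge along rows
from fit import model
from scipy.optimize import minimize_scalar
def score(im,t):
    q=[.43208,.03965,.07042,t]; P=model(q); c=P[5]*.95+P[4]*.05; L=[P[5]+(P[4]-P[5])*f for f in np.linspace(.03,.30,25)]
    uv=proj(S,L).astype(np.float32); G=cv2.GaussianBlur(g(im),(0,0),.7)
    s=lambda d:cv2.remap(G,uv[:,0]+d,uv[:,1],cv2.INTER_LINEAR).mean()
    return s(0)-(s(-5)+s(5))/2
for n in('side0','s9','s17','s8'):
    im=cv2.imread(f'pics/{n}.png'); ts=np.arange(-.1,.8,.005); v=[score(im,t) for t in ts]; k=np.argmax(v); print(n,ts[k].round(3),round(v[k],1))
E
```

```text
t 23.45 r 0.3631 th 0.736 Frad -0.8 Ftan -0.4 gap 0.0339
s16 [(0.83, 0.255), (0.94, 0.242), (0.98, 0.252)]
s9 [(0.79, 0.315), (0.93, 0.302), (0.97, 0.31)]
now [(0.83, 0.255), (0.94, 0.242), (0.98, 0.252)] flat vs start-geometry
[-0.00298496 -0.004491  ]
side0 0.555 62.7
s9 0.595 65.9
s17 0.57 63.0
s8 0.06 32.0
```

```bash
python3 -c "
from h import *
print(order.sign_off())"
```

```text
the job is handed in; nothing more can be done
None
```

I lifted the board to its end stop, which threw the pawl out, lowered it onto its posts, raised it to the second notch and let go. It did not move when the gripper backed off, and I handed the job in. My camera angle readings were about 0.03 rad low, so "second notch" rests on no other notch being near. "Fully flat" rests on the firm contact at the posts; I pressed about 33 N there, harder than intended.

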